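Load a test cartridge into the reader

ROBOT

A 6-joint arm with a two-finger parallel gripper is mounted at the origin on the work surface. World frame = base frame: x ahead of the robot, y to its left, z up, the work surface at z = 0. Lengths are in m, angles in rad, forces in N, time in s.
With the tool pointing down it reaches from about 0.3 to 0.875 m from the base axis. Payload 6.4 kg.
Tool frame: the origin (TCP) lies between the finger pads; the fingertips stand 8 mm ahead of it and the grasp point (between the pads) lies 11 mm behind it; z points along the fingers, x is the direction in which the jaws open and shut, and the axes are right-handed (so a half turn about z gives the same grasp; the last joint's range is limited). The gripper opens to 85 mm and grips with 20 to 120 N. Pads are 22 mm wide; open, the fingers measure 114 mm over their backs; the gripper's body (76 mm by 85 mm) begins 54 mm behind the grasp point. The pads swing forward as they close: fully open they stand 13 mm farther back than shut.
Start: joints at [-1.313, 0.181, 1.607, -0, 1.354, -0.206], TCP at [0.257, -0.514, 0.239] pointing down, gripper open.
Joint ranges: [-2.99, 2.99], [-0.89, 2.07], [0.3, 2.58], [-1.14, 4.28], [0, 2.63], [-3.12, 3.12]. Speed limits (rad/s): [2.57, 2.57, 3.01, 3.14, 3.14, 3.14].

INTERFACE

Orientations are given as a unit quaternion [w, x, y, z].
In Python, from bench import ctrl gives the robot as it stands.
- The arm moves only by the tool drive_tool, never from a script. Its argument "commands" is a list of rows, each an object of numbers: "gripper": the closure, from 0 (fully open) to 1 (shut); "dx", "dy", "dz": the shift along the tool's x, y, z in cm; "turn": the turn about the tool's z in degrees. A call has 1 to 20 rows; each row is the pose to reach, as a shift and turn from the pose commanded when the call began, along the tool's axes at that moment; what a row does not reach only later rows make up. A row lasts 1/8 s, in which the tool goes at most 62.5 mm and 10.7 degrees, less where a joint would pass 70% of its speed; a pose out of reach is approached as far as the arm can. A call with a gripper value outside its range is refused whole. The fingers move at their own pace and stop on an object; the grip force is fixed at half the most. Time passes only in rows, so rows that repeat a pose let the fingers close. It gives the time, the measured TCP pose, the force and the opening at its end, in the units of the state.
- ctrl.get_obs(): the state, without advancing time (a new reading comes with each control period).
- ctrl.camera(name): name is "scene" or "top" or "wrist"; returns a dict with "image" (420x560x3 uint8, red, green, blue), "mtx" (3x3 intrinsics, pixels), "R" (3x3) and "t" (3): a world point X has camera coordinates R X + t. Camera axes: x right, y down, z forward; pixel columns grow to the right and rows downward; lengths in m; the calibration is good to about 2 mm. A picture is of the moment at which its call begins. There is no depth.
- ctrl.hand_in(): hands the job in, once; it reports no verdict.
The state is a dict: "time_s": time; "q": joint angles; "dq": joint speeds; "joint_efforts": joint torques, N m; "eef_pos": TCP position; "eef_rot": TCP orientation; "wrist_force": force on the tool from outside, world axes, zero at the start; "torque": the same for the moment, N m; "opening": opening from 0.0 (shut) to 1.0 (fully open).
Only numpy, scipy, OpenCV 4.12 (cv2) and the standard library are available. Lean on these libraries where they do the work, as an engineer would, in place of code of your own. Each camera call takes 0.05 s, during which the arm holds its last target.

TASK

Pick up the test cartridge with the raised grip block and slide it, nose first, into the slot of the test reader until you feel it firmly against the hidden stop; go gently, without forcing it. Let go of it, then press the reader's start button all the way down, leaving the cartridge fully home and everything else where it is.

Things in the scene. Friction and masses are not known exactly. Their poses are not given: they have to be found in the camera images.
- cartridge: Grey plastic test cartridge lying flat, grip block up: a bar 90 x 24 x 7 mm with a ribbed grip block, 20 mm tall in all (underside to top), at its rear end. About 40 g. Origin: centre of the bar's underside; x points to the nose (at x = +45 mm), z up. The grip block spans x = -45 to -21 mm over the full 24 mm width.
- cartridge_nose (a point): Centre of the cartridge's front end face, 45 mm ahead of its origin along x and 3.5 mm above its underside. A push of 4 to 10 N against the stop seats the cartridge (at least 2 N is needed); over 25 N between cartridge and reader would damage it. When home, 36 to 56 mm of the cartridge, with its grip block, stays outside above the ledge.
- reader: White low desktop test reader, fixed: housing 160 (x) x 190 (y) x 45 mm tall (x = -80 to +80 mm), with a flat grey loading ledge 80 mm wide, its top 12 mm above the table, standing out in front of the slot (x = -142 to -80 mm). Origin: centre of the housing's underside, on the table; x is the direction in which the cartridge is pushed in (slot and ledge are at -x), z up.
- slot_mouth (a point): Middle of the slot's mouth in the reader's front, at the slot floor (12 mm above the table, flush with the ledge); x into the slot. Level slot 26 mm wide, 9.5 mm high, flared at the entry (about 38 mm at the face, narrowing over 12 mm). Inside, out of sight, a rigid stop sits 34 to 54 mm behind the mouth, different every time; until then it only rubs lightly (under 2 N).
- start_top (a point): Centre of the top of the round grey start button, 26 mm across, in a dark housing on the reader's roof near the front (reader x = -45 mm, y = -60 mm). It is pressed straight down; a spring returns it.
- start (a joint): Travel of the start button: 0 = up, 0.006 = fully down (m); fully down takes 5 N, and beyond 0.0045 it counts as pressed.
- flat_cassette: A different test: plain flat grey cassette 70 x 20 x 5 mm without grip block. Not to be used; leave it lying. Origin: centre of its underside.
- sanitizer: Sanitizer bottle, 60 mm across, 150 mm tall, standing; leave alone. Origin: centre of its underside.
- vial: Small capped sample vial, 24 mm across, 50 mm tall, standing; leave alone. Origin: centre of its underside.
- phone: Black phone 75 x 150 x 9 mm lying flat; leave alone. Origin: centre of its underside.
- pen: Pen 130 mm long, 9 mm thick, lying on the clipboard; leave alone. Origin: under its middle.
There are look-alikes about, which are no part of the job. Of the things shaped like the cartridge, the grey one is meant.

How it is judged:
On the way, in this order (a step that is already met when the one before it is completed fails the run):
1. The cartridge is in the slot and pressed against the hidden stop with at least 2 N (x of cartridge_nose in the frame of depth_stop between -0.002 and 0.003 m and y of cartridge_nose in the frame of slot_mouth between -0.004 and 0.004 m and z of cartridge_nose in the frame of slot_mouth between 0 and 0.008 m and angle between the x axis of cartridge and the x axis of reader, either way round below 0.1 rad and angle between cartridge's own z axis and vertical below 0.15 rad and contact force between cartridge and depth_stop above 2 N), for 0.02 s.
2. With the cartridge home and let go, the start button is pressed down (x of cartridge_nose in the frame of depth_stop between -0.002 and 0.003 m and y of cartridge_nose in the frame of slot_mouth between -0.004 and 0.004 m and z of cartridge_nose in the frame of slot_mouth between 0 and 0.008 m and angle between the x axis of cartridge and the x axis of reader, either way round below 0.1 rad and angle between cartridge's own z axis and vertical below 0.15 rad and value of joint start above 0.0045 m and contact force between the fingers and cartridge below 0.1 N), for 0.05 s.
At the end, for the whole second after the job is handed in: The cartridge rests in the reader's slot, nose within 2 mm of the hidden stop, in line with the slot (0.1 rad) and flat, let go and still; the start button is back up; the other things are where they were (x of cartridge_nose in the frame of depth_stop between -0.002 and 0.003 m and y of cartridge_nose in the frame of slot_mouth between -0.004 and 0.004 m and z of cartridge_nose in the frame of slot_mouth between 0 and 0.008 m and angle between the x axis of cartridge and the x axis of reader, either way round below 0.1 rad and angle between cartridge's own z axis and vertical below 0.15 rad and linear speed of cartridge below 0.01 m/s and value of joint start below 0.002 m); the robot touches nothing.
It fails at once if The cartridge is forced: more than 25 N between cartridge and reader (contact force between cartridge and reader above 25 N).
It fails at once if Another thing is disturbed: flat cassette, bottle, vial, phone or pen moved more than 20 mm (distance of any of flat_cassette, sanitizer, vial, phone, pen from where it was at the start of the episode above 0.02 m).
It also fails if it takes over 51 s, if anything falls off the work surface, if the arm or the gripper's body presses on something with over 40 N, if the wrist force passes 120 N, or if a joint passes its speed limit or range.

## Working session

There is one attempt and no reset: what is moved stays moved. The work goes in short steps, Python scripts to look and compute and a tool call to move; the robot and the scene stay as the last step left them, time stands still between calls to the robot, and variables do not carry over. Pictures are saved under pics/ and viewed, and the job is handed in when it is done.

Besides the shell and the picture viewer there is one more tool, called after "Emit:" as a command line: name --argument value ..., lists and objects as JSON in quotes. drive_tool: Moves the arm, as the interface text tells. Its arguments: {"type":"object","properties":{"commands":{"type":"array","items":{"type":"object","properties":{"gripper":{"type":"number"},"dx":{"type":"number"},"dy":{"type":"number"},"dz":{"type":"number"},"turn":{"type":"number"}}}}},"required":["commands"]}

```bash
mkdir -p pics; ls; cat > h.py <<'E'
import numpy as np, cv2, json
from bench import ctrl
def snap(n,tag):
    c=ctrl.camera(n); cv2.imwrite(f'pics/{tag}.png',c['image'][:,:,::-1])
    np.savez(f'pics/{tag}.npz',K=c['mtx'],R=c['R'],t=c['t'],im=c['image'])
def pt(tag,u,v,z):
    d=np.load(f'pics/{tag}.npz'); R,t=d['R'],d['t']
    r=R.T@np.linalg.solve(d['K'],[u,v,1.]); o=-R.T@t
    return o+r*(z-o[2])/r[2]
def px(tag,X):
    d=np.load(f'pics/{tag}.npz'); p=d['K']@(d['R']@np.array(X)+d['t']); return p[:2]/p[2]
def crop(tag,x0,y0,x1,y1,s,out):
    im=np.load(f'pics/{tag}.npz')['im'][y0:y1,x0:x1,::-1]
    cv2.imwrite(f'pics/{out}.png',cv2.resize(im,None,fx=s,fy=s,interpolation=cv2.INTER_CUBIC))
E
python3 - <<'E'
from h import *
snap('top','top0');snap('scene','scene0');snap('wrist','wrist0')
print(ctrl.get_obs())
E
```

```text
pics
{'time_s': 0.15, 'q': array([-1.31327908e+00,  1.81431459e-01,  1.60778742e+00, -1.74641634e-05,
        1.35377741e+00, -2.06298048e-01]), 'dq': array([-0.00028751, -0.00180028, -0.00480226, -0.00040164, -0.00020386,
        0.00067283]), 'joint_efforts': array([ 1.71791253e-03, -4.45258141e+01, -3.51690781e+01, -2.53549078e-04,
        5.77238796e-03,  1.67599183e-06]), 'eef_pos': array([ 0.25713768, -0.51383581,  0.23855234]), 'eef_rot': array([-4.77209847e-04,  8.50695667e-01, -5.25658054e-01, -5.14678723e-04]), 'wrist_force': array([ 0.3940102 ,  0.39278935, -0.242957  ]), 'torque': array([ 0.01361383,  0.01308844, -0.03293433]), 'opening': 0.9992179373487897}
```

View pics/top0.png

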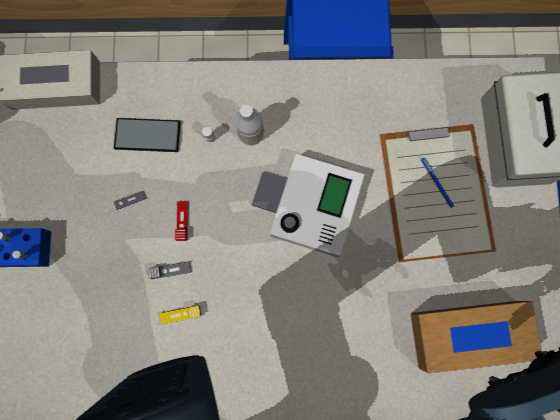

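View pics/scene0.png

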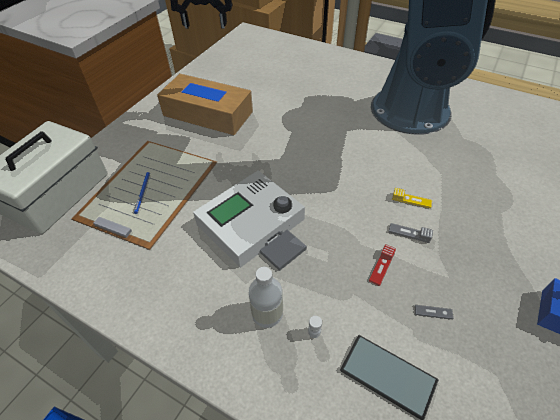

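View pics/wrist0.png

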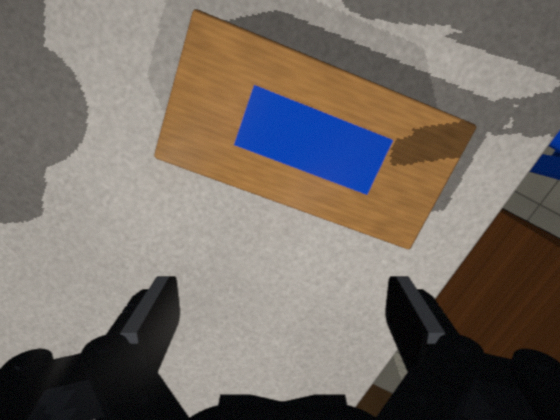

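The top view shows these candidates: a grey bar with grip block (170,270), a red one (182,220), a yellow one (180,314) and a plain flat grey cassette (130,200). By the description I choose the grey one at (170,270). Its grip end appears to be on the left, at (155,271). The reader is at about (320,205), with its ledge at (268,192) and the button at (290,222).

```bash
python3 - <<'E'
from h import *
crop('top0',135,245,205,295,11,'c1');crop('top0',240,140,380,260,5.7,'c2')
E
```

```text
(no output)
```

View pics/c1.png

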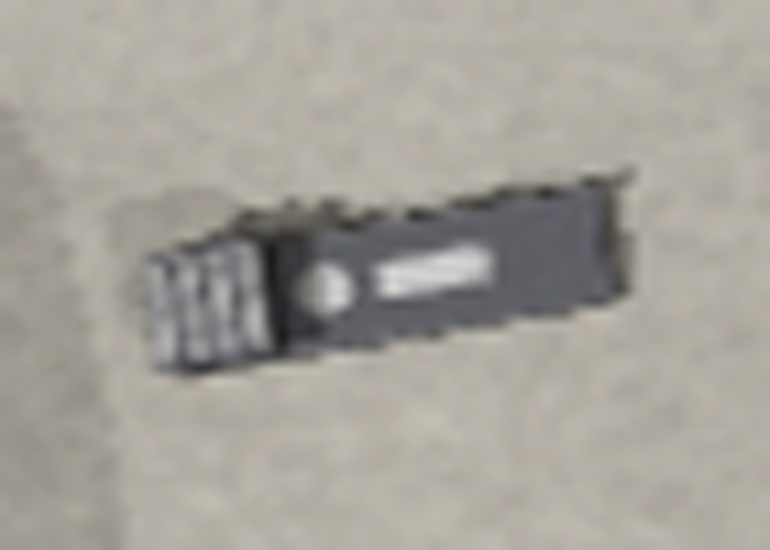

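View pics/c2.png

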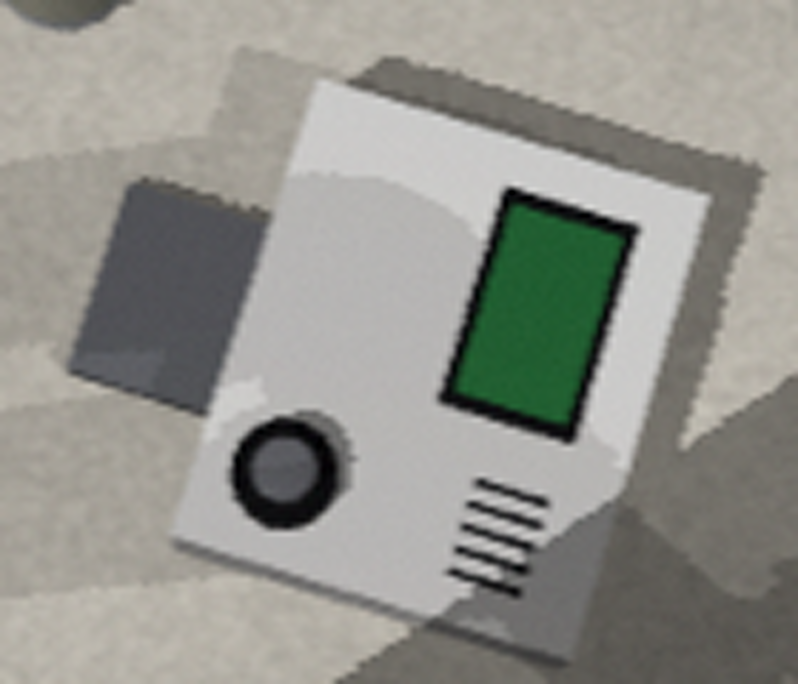

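The crop confirms it: a grey ribbed grip block at the left (crop 150-270, 250-370), a white dot and window, and the nose at the right (crop 625,240). Next I locate it and the reader.

```bash
python3 - <<'E'
from h import *
from scipy.optimize import least_squares
T=lambda p:(p[0]/5.7+240-.5+.5/5.7,p[1]/5.7+140-.5+.5/5.7)
P=[((-.08,.095,.045),(318,80)),((.08,.095,.045),(712,197)),((.08,-.095,.045),(568,662)),((-.08,-.095,.045),(175,543)),((-.142,.04,.012),(135,180)),((-.142,-.04,.012),(70,373))]
def pose(s,X): c,n=np.cos(s[2]),np.sin(s[2]); return [s[0]+c*X[0]-n*X[1],s[1]+n*X[0]+c*X[1],X[2]]
print([pt('top0',*T(b),a[2]).round(4) for a,b in P])
def res(s): return np.concatenate([px('top0',pose(s,a))-T(b) for a,b in P])
for s0 in ([.5,0,0],[.5,0,-1.5],[.5,0,1.5],[.5,0,3]):
    r=least_squares(res,s0)
    print('reader',r.x,r.cost)
    if r.cost<20: 
        print(r.fun.round(2)); s=r.x
print('mouth',pose(s,(-.08,0,.012)),'btn',pose(s,(-.045,-.06,.06)), 'btn seen z.055/.065',pt('top0',*T((285,468)),.055),pt('top0',*T((285,468)),.065))
U=lambda p:(p[0]/11+135-.5,p[1]/11+245-.5)
Q=[((-.045,.012,.02),(150,255)),((-.045,-.012,.02),(160,368)),((-.021,-.012,.02),(270,350)),((-.021,.012,.02),(255,240)),((.045,.012,.007),(612,185)),((.045,-.012,.007),(625,300))]
r=least_squares(lambda s:np.concatenate([px('top0',pose(s,a))-U(b) for a,b in Q]),[*pt('top0',170,270,0)[:2],0]);
r2=least_squares(lambda s:np.concatenate([px('top0',pose(s,a))-U(b) for a,b in Q]),[*pt('top0',170,270,0)[:2],-1.6])
for r in(r,r2):print('cart',r.x,r.cost,r.fun.round(2),'grip',pose(r.x,(-.033,0,.02)))
for n,u,v in(('vial',208,133),('san',248,112),('red',182,220),('yel',180,314),('flat',130,200)):print(n,pt('top0',u,v,.02))
d=np.load('pics/wrist0.npz'); o=ctrl.get_obs()
from scipy.spatial.transform import Rotation as Ro
w,x,y,z=o['eef_rot'];print('tool R\n',Ro.from_quat([x,y,z,w]).as_matrix().round(3))
E
```

```text
[array([ 0.7022, -0.1468,  0.045 ]), array([ 0.6534, -0.2998,  0.045 ]), array([ 0.4727, -0.2386,  0.045 ]), array([ 0.5198, -0.0896,  0.045 ]), array([ 0.6711, -0.0734,  0.012 ]), array([ 0.5925, -0.0473,  0.012 ])]
reader [ 0.58722304 -0.19421813 -1.88668414] 1.7886692038540624
[ 0.38 -0.07  0.01  0.3   0.99  0.26 -0.45 -0.88 -0.76  0.75 -0.21 -0.35]
reader [ 0.58722304 -0.19421813 -1.88668414] 1.7886692038541852
[ 0.38 -0.07  0.01  0.3   0.99  0.26 -0.45 -0.88 -0.76  0.75 -0.21 -0.35]
reader [ 0.58722304 -0.19421813  4.39650116] 1.7886692038540712
[ 0.38 -0.07  0.01  0.3   0.99  0.26 -0.45 -0.88 -0.76  0.75 -0.21 -0.35]
reader [ 0.58722304 -0.19421813  4.39650116] 1.7886692038541006
[ 0.38 -0.07  0.01  0.3   0.99  0.26 -0.45 -0.88 -0.76  0.75 -0.21 -0.35]
mouth [np.float64(0.6120758809788094), np.float64(-0.11817645241972267), 0.012] btn [np.float64(0.5441715074671405), np.float64(-0.13280505652222555), 0.06] btn seen z.055/.065 [ 0.5468428  -0.13196356  0.055     ] [ 0.54532626 -0.13188629  0.065     ]
cart [ 0.44832713  0.13555874 -1.42062692] 1.6120188920645793 [-0.37 -0.2   0.    0.33  0.84  0.21  0.89 -0.59 -0.8   0.04 -0.58  0.23] grip [np.float64(0.443390141770614), np.float64(0.16818734482242487), 0.02]
cart [ 0.44832713  0.13555874 -1.42062693] 1.612018892064546 [-0.37 -0.2   0.    0.33  0.84  0.21  0.89 -0.59 -0.8   0.04 -0.58  0.23] grip [np.float64(0.4433901420046545), np.float64(0.16818734486708997), 0.02]
vial [0.7608639  0.05322743 0.02      ]
san [ 0.8105436  -0.03886553  0.02      ]
red [0.55864699 0.10865682 0.02      ]
yel [0.35183421 0.10844193 0.02      ]
flat [0.60557892 0.22689854 0.02      ]
tool R
 [[ 0.447 -0.894 -0.   ]
 [-0.894 -0.447  0.001]
 [-0.001 -0.    -1.   ]]
```

Emit:
drive_tool --commands '[{"dx": -52.6, "dy": -47.1, "dz": 4, "turn": -72, "gripper": 0.35}, {"dx": -52.6, "dy": -47.1, "dz": 4, "turn": -72, "gripper": 0.35}, {"dx": -52.6, "dy": -47.1, "dz": 4, "turn": -72, "gripper": 0.35}, {"dx": -52.6, "dy": -47.1, "dz": 4, "turn": -72, "gripper": 0.35}, {"dx": -52.6, "dy": -47.1, "dz": 4, "turn": -72, "gripper": 0.35}, {"dx": -52.6, "dy": -47.1, "dz": 4, "turn": -72, "gripper": 0.35}, {"dx": -52.6, "dy": -47.1, "dz": 4, "turn": -72, "gripper": 0.35}, {"dx": -52.6, "dy": -47.1, "dz": 4, "turn": -72, "gripper": 0.35}, {"dx": -52.6, "dy": -47.1, "dz": 4, "turn": -72, "gripper": 0.35}, {"dx": -52.6, "dy": -47.1, "dz": 4, "turn": -72, "gripper": 0.35}, {"dx": -52.6, "dy": -47.1, "dz": 4, "turn": -72, "gripper": 0.35}, {"dx": -52.6, "dy": -47.1, "dz": 4, "turn": -72, "gripper": 0.35}, {"dx": -52.6, "dy": -47.1, "dz": 4, "turn": -72, "gripper": 0.35}, {"dx": -52.6, "dy": -47.1, "dz": 4, "turn": -72, "gripper": 0.35}, {"dx": -52.6, "dy": -47.1, "dz": 4, "turn": -72, "gripper": 0.35}]'

```text
time_s: 2.02
eef_pos: [0.4431, 0.1658, 0.1993]
eef_rot: [0.0, 0.997, 0.074, 0.0]
wrist_force: [0.3, -0.3, 0.0]
opening: 0.648
```

```bash
python3 - <<'E'
from h import *
snap('wrist','w1')
E
```

```text
(no output)
```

View pics/w1.png

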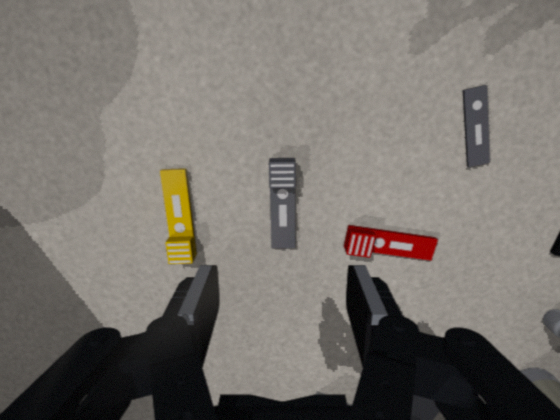

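The wrist view shows the grey cartridge at (283,203), with its grip block at (282,173) at the top and its nose at (285,248). Red is at (390,243) and yellow at (178,215). I'll refine the pose from a crop.

```bash
python3 - <<'E'
from h import *
crop('w1',255,150,311,258,5.5,'c3')
E
```

```text
(no output)
```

View pics/c3.png

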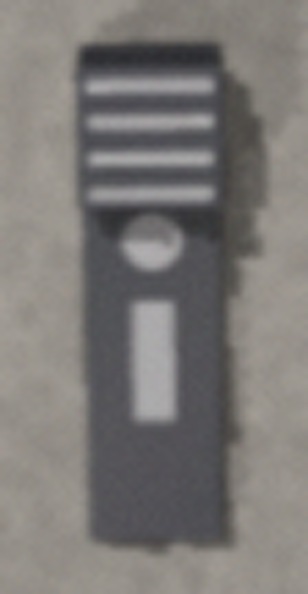

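```bash
python3 - <<'E'
from h import *
from scipy.optimize import least_squares
d=np.load('pics/w1.npz');print('cam',-d['R'].T@d['t'])
def pose(s,X): c,n=np.cos(s[2]),np.sin(s[2]); return [s[0]+c*X[0]-n*X[1],s[1]+n*X[0]+c*X[1],X[2]]
U=lambda p:(p[0]/5.5+255-.4,p[1]/5.5+150-.4)
Q=[((-.045,-.012,.02),(81,70)),((-.045,.012,.02),(222,70)),((-.021,-.012,.02),(84,207)),((-.021,.012,.02),(221,207)),((.045,-.012,.007),(92,541)),((.045,.012,.007),(231,543))]
for k in (0,2):
  QQ=Q[k:]
  r=least_squares(lambda s:np.concatenate([px('w1',pose(s,a))-U(b) for a,b in QQ]),[.44,.13,-1.42])
  print(r.x,r.cost,r.fun.round(2),'grip',pose(r.x,(-.033,0,.02)))
for y in(.17,):
  print(px('w1',pose(r.x,(-.045,0,.02))),px('w1',pose(r.x,(-.045,0,.0))))
E
```

```text
cam [0.43008669 0.24944528 0.33372522]
[ 0.44730769  0.13796373 -1.40360718] 3.2682091088397494 [-0.96 -0.49  0.8  -0.99 -0.68  0.91  1.16  0.44  0.33  0.52 -0.69 -0.25] grip [np.float64(0.4418161137553913), np.float64(0.17050359358239803), 0.02]
[ 0.4471829   0.13837274 -1.40100868] 1.4995684791187924 [-0.81  0.5   1.04 -0.05  0.39  0.16 -0.63 -0.67] grip [np.float64(0.44160679180931733), np.float64(0.17089822517488773), 0.02]
[281.85821033 161.11655757] [281.89024855 156.55540329]
```

Emit:
drive_tool --commands '[{"dx": 0, "dy": -0.5, "dz": 6, "turn": -1, "gripper": 0.35}, {"dx": 0, "dy": -0.5, "dz": 12, "turn": -1, "gripper": 0.35}, {"dx": 0, "dy": -0.5, "dz": 16, "turn": -1, "gripper": 0.35}, {"dx": 0, "dy": -0.5, "dz": 18, "turn": -1, "gripper": 0.35}, {"dx": 0, "dy": -0.5, "dz": 18.7, "turn": -1, "gripper": 0.35}, {"dx": 0, "dy": -0.5, "dz": 18.7, "turn": -1, "gripper": 0.35}, {"dx": 0, "dy": -0.5, "dz": 18.7, "turn": -1, "gripper": 0.35}]'

```text
time_s: 2.95
eef_pos: [0.4436, 0.1718, 0.0135]
eef_rot: [-0.0, 0.997, 0.083, 0.001]
wrist_force: [0.3, 0.1, -0.4]
opening: 0.651
```

```bash
python3 - <<'E'
from h import *
snap('wrist','w2')
E
```

```text
(no output)
```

View pics/w2.png

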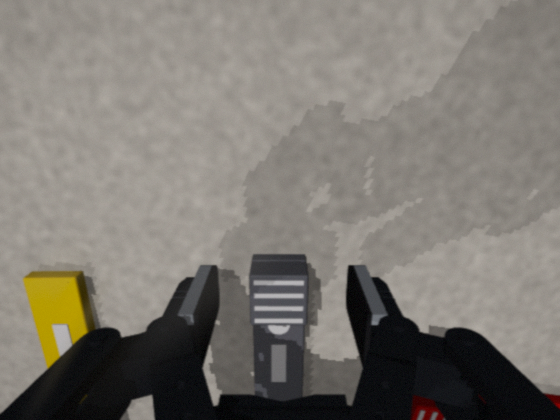

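The block (278,290) lies between the pads, and yellow and red are both clear. I close the gripper.

Emit:
drive_tool --commands '[{"dz": 0.1, "gripper": 0.6}, {"dz": 0.1, "gripper": 0.8}, {"dz": 0.1, "gripper": 1}, {"dz": 0.1, "gripper": 1}, {"dz": 0.1, "gripper": 1}, {"dz": 0.1, "gripper": 1}, {"dz": 0.1, "gripper": 1}]'

```text
invalid input at $.commands[0]: expected keys gripper, dx, dy, dz, turn
```

```bash
python3 - <<'E'
from h import *
snap('wrist','w3')
E
```

```text
(no output)
```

View pics/w3.png

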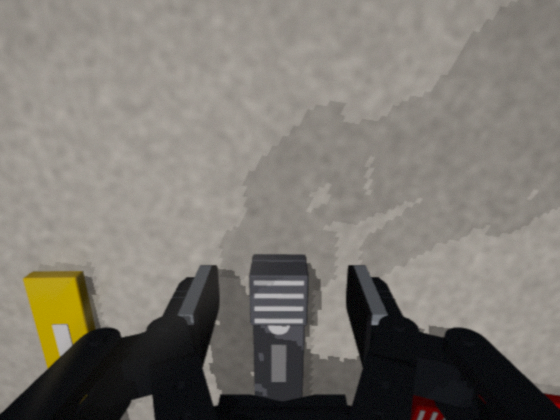

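The call was refused because every row needs all five keys, so nothing moved.

Emit:
drive_tool --commands '[{"dx": 0, "dy": 0, "turn": 0, "dz": 0.1, "gripper": 0.6}, {"dx": 0, "dy": 0, "turn": 0, "dz": 0.1, "gripper": 0.8}, {"dx": 0, "dy": 0, "turn": 0, "dz": 0.1, "gripper": 1}, {"dx": 0, "dy": 0, "turn": 0, "dz": 0.1, "gripper": 1}, {"dx": 0, "dy": 0, "turn": 0, "dz": 0.1, "gripper": 1}, {"dx": 0, "dy": 0, "turn": 0, "dz": 0.1, "gripper": 1}, {"dx": 0, "dy": 0, "turn": 0, "dz": 0.1, "gripper": 1}]'

```text
time_s: 3.92
eef_pos: [0.4429, 0.1719, 0.0118]
eef_rot: [-0.0, 0.997, 0.083, 0.0]
wrist_force: [-0.9, 0.1, 5.7]
opening: 0.265
```

```bash
python3 - <<'E'
from h import *
snap('wrist','w4')
E
```

```text
(no output)
```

View pics/w4.png

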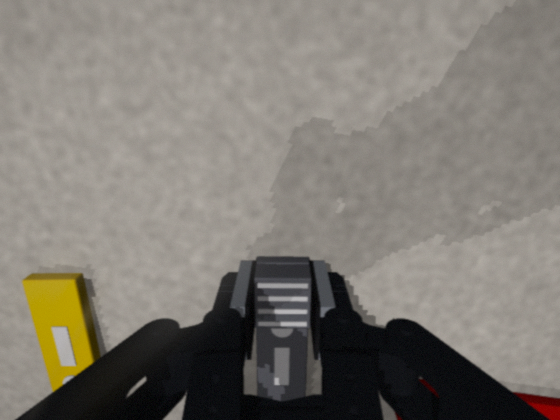

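The grip holds (opening 0.265, about 24 mm). I lift it and carry it above the reader, to look at the reader more closely before inserting.

Emit:
drive_tool --commands '[{"dx": 0, "dy": 0, "turn": 0, "dz": -3, "gripper": 1}, {"dx": 0, "dy": 0, "turn": 0, "dz": -9, "gripper": 1}, {"dx": 2, "dy": 5, "turn": 9, "dz": -15, "gripper": 1}, {"dx": 4, "dy": 10, "turn": 18, "dz": -19, "gripper": 1}, {"dx": 6, "dy": 15, "turn": 27.6, "dz": -22, "gripper": 1}, {"dx": 8, "dy": 20, "turn": 27.6, "dz": -25, "gripper": 1}, {"dx": 9, "dy": 26, "turn": 27.6, "dz": -27, "gripper": 1}, {"dx": 9, "dy": 32, "turn": 27.6, "dz": -29, "gripper": 1}, {"dx": 9, "dy": 36, "turn": 27.6, "dz": -29, "gripper": 1}, {"dx": 9, "dy": 36, "turn": 27.6, "dz": -29, "gripper": 1}, {"dx": 9, "dy": 36, "turn": 27.6, "dz": -29, "gripper": 1}, {"dx": 9, "dy": 36, "turn": 27.6, "dz": -29, "gripper": 1}]'

```text
time_s: 5.48
eef_pos: [0.5908, -0.1666, 0.3008]
eef_rot: [-0.0, 0.988, -0.156, -0.001]
wrist_force: [0.3, 0.2, -0.8]
opening: 0.265
```

```bash
python3 - <<'E'
from h import *
snap('wrist','w5')
E
```

```text
(no output)
```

View pics/w5.png

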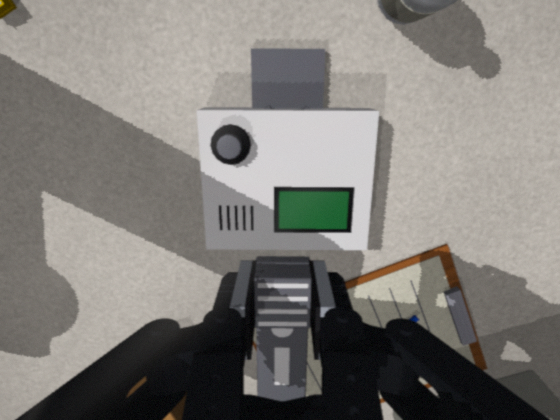

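The wrist view shows the whole reader: ledge at the top (252-327, 49-108), roof corners about (198,110) to (370,249), button (231,145). The held cartridge sits straight in the jaws. An enlarged crop gives the corners.

```bash
python3 - <<'E'
from h import *
crop('w5',190,40,390,170,4,'c5');crop('w5',190,140,390,260,4,'c6');crop('w5',230,250,340,400,4,'c7')
E
```

```text
(no output)
```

View pics/c5.png

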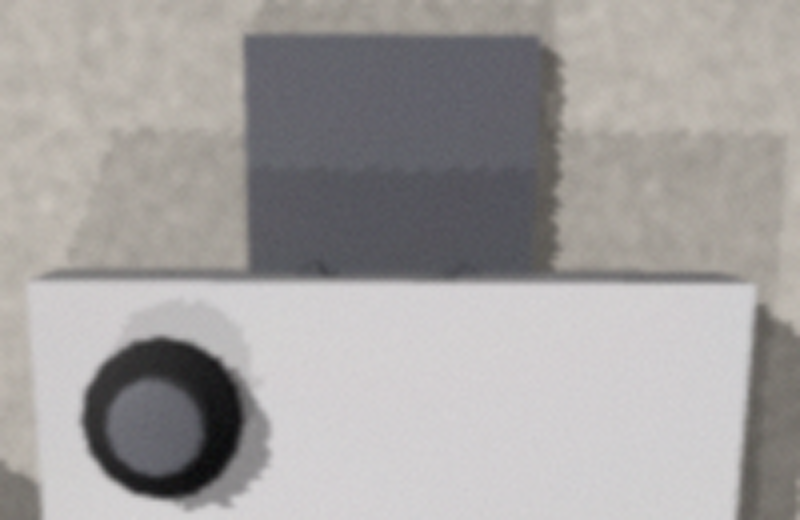

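View pics/c6.png

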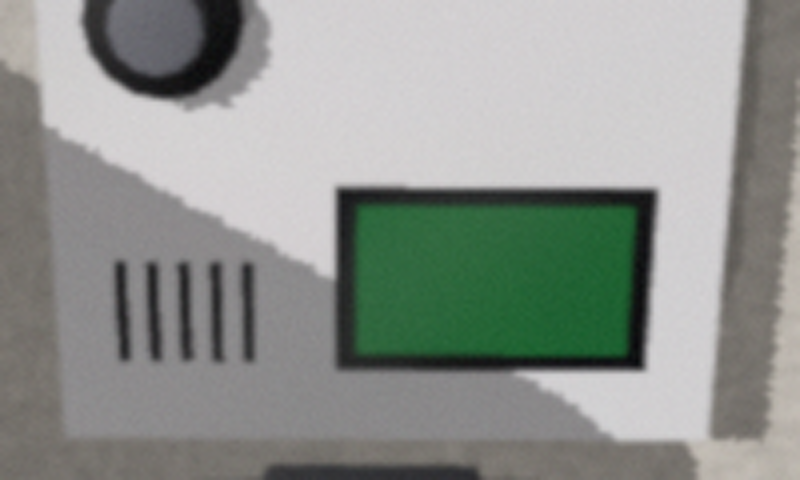

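View pics/c7.png

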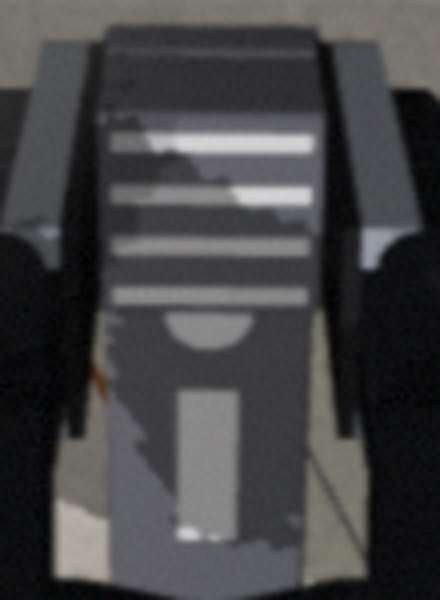

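```bash
cat > fit.py <<'E'
from h import *
from scipy.optimize import least_squares
def pose(s,X): c,n=np.cos(s[2]),np.sin(s[2]); return [s[0]+c*X[0]-n*X[1],s[1]+n*X[0]+c*X[1],X[2]]
A=lambda p:(p[0]/4+190-.4,p[1]/4+40-.4)
B=lambda p:(p[0]/4+190-.4,p[1]/4+140-.4)
C=lambda p:(p[0]/4+230-.4,p[1]/4+250-.4)
P=[((-.08,-.095,.045),A((30,283))),((-.08,.095,.045),A((755,285))),((.08,-.095,.045),B((66,438))),((.08,.095,.045),B((711,438))),((-.142,-.04,.012),A((245,37))),((-.142,.04,.012),A((540,37)))]
r=least_squares(lambda s:np.concatenate([px('w5',pose(s,a))-b for a,b in P]),[.587,-.194,-1.887])
s=r.x;print('reader',s,np.degrees(s[2]),r.cost,r.fun.round(2))
print('mouth',pose(s,(-.08,0,.012)),'btn',pose(s,(-.045,-.06,.05)),[pt('w5',*A((155,427)),z).round(4) for z in (.05,.06,.07)])
for z in (.05,.06,.07):
  print('btn px',z,px('w5',pose(s,(-.045,-.06,z))),'seen',A((155,427)))
o=[.5908,-.1666,.3008]
zb=o[2]-.0118
Q=[((-.045,-.012,.02),C((101,112))),((-.045,.012,.02),C((322,112))),((-.045,-.012,.0),C((108,28))),((-.045,.012,.0),C((316,28)))]
q=least_squares(lambda s:np.concatenate([px('w5',pose(s,np.add(a,(0,0,s[3]))))-b for a,b in Q]),[*o[:2],-1.88,zb])
print('cart',q.x,q.cost,q.fun.round(2),zb)
c=q.x; n=pose(c,(.045,0,0)); t=np.radians(-17.95-90);u=np.array([np.cos(t),np.sin(t)]);v=np.array([-u[1],u[0]])
print('nose rel tcp along/lat',(np.array(n[:2])-o[:2])@u,(np.array(n[:2])-o[:2])@v,'yaw',np.degrees(c[2]),np.degrees(t))
E
python3 fit.py
```

```text
reader [ 0.58663677 -0.19258591 -1.88506135] -108.00605952239779 1.3240167004459147 [-0.66 -0.02  0.61 -0.15  0.4   0.45 -0.28  0.84 -0.49 -0.43  0.42 -0.29]
mouth [np.float64(0.6113661789646866), np.float64(-0.1165039996690137), 0.012] btn [np.float64(0.5434856340512999), np.float64(-0.13124277920673924), 0.05] [array([ 0.5404, -0.132 ,  0.05  ]), array([ 0.5423, -0.1308,  0.06  ]), array([ 0.5443, -0.1296,  0.07  ])]
btn px 0.05 [230.87506131 144.7944664 ] seen (228.35, 146.35)
btn px 0.06 [229.5671772  146.42713344] seen (228.35, 146.35)
btn px 0.07 [228.19179226 148.1440636 ] seen (228.35, 146.35)
cart [ 0.57742725 -0.20502107 -1.8822517   0.27851812] 1.2413617525720035 [-0.49  0.24  0.57  0.25  0.86 -0.27 -0.95 -0.28] 0.28900000000000003
nose rel tcp along/lat 0.08567218594219166 -0.0007985660410695399 yaw -107.84507824869208 -107.95
```

Both fits agree: reader yaw -108.0°, mouth at (0.6114, -0.1165). The cartridge is aligned with the tool. I go to the pre-insertion pose, with the nose about 45 mm before the mouth and still high.

Emit:
drive_tool --commands '[{"dx": 0.2, "dy": -6, "turn": 0, "dz": 1, "gripper": 1}, {"dx": 0.4, "dy": -12, "turn": 0, "dz": 4, "gripper": 1}, {"dx": 0.4, "dy": -17.8, "turn": 0, "dz": 9, "gripper": 1}, {"dx": 0.4, "dy": -17.8, "turn": 0, "dz": 15, "gripper": 1}, {"dx": 0.4, "dy": -17.8, "turn": 0, "dz": 20, "gripper": 1}, {"dx": 0.4, "dy": -17.8, "turn": 0, "dz": 24, "gripper": 1}, {"dx": 0.4, "dy": -17.8, "turn": 0, "dz": 25, "gripper": 1}, {"dx": 0.4, "dy": -17.8, "turn": 0, "dz": 25, "gripper": 1}, {"dx": 0.4, "dy": -17.8, "turn": 0, "dz": 25, "gripper": 1}]'

```text
time_s: 6.65
eef_pos: [0.6518, -0.0004, 0.0541]
eef_rot: [0.0, 0.988, -0.157, 0.002]
wrist_force: [-0.2, -0.8, 0.4]
opening: 0.265
```

```bash
python3 - <<'E'
from h import *
snap('scene','s6');snap('top','t6')
crop('s6',180,160,340,280,5,'c8');crop('t6',220,130,360,250,5.5,'c9')
print(ctrl.get_obs()['eef_pos'],ctrl.get_obs()['eef_rot'])
E
```

```text
[ 6.51584517e-01 -4.65921881e-04  5.38100756e-02] [ 4.14252492e-05  9.87651197e-01 -1.56655713e-01  2.02466665e-03]
```

View pics/c8.png

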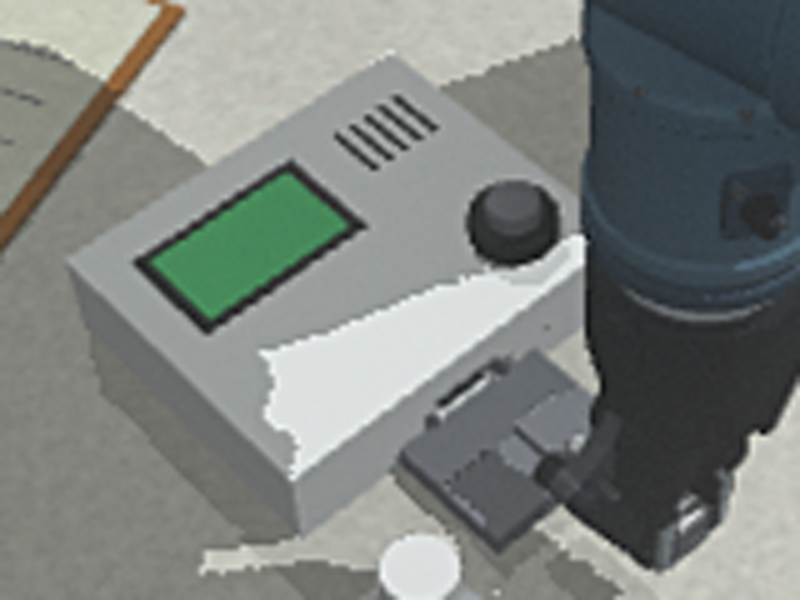

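View pics/c9.png

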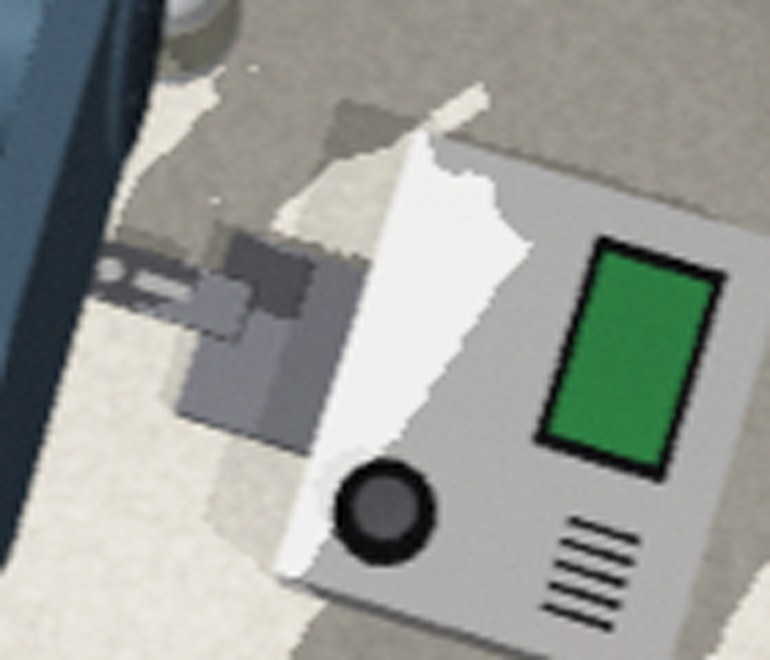

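The scene and top crops show the cartridge held level in front of the slot, its nose over the ledge at top-crop (245,312). I check its lateral offset against the reader in the same top image.

```bash
python3 - <<'E'
from h import *
T=lambda p:(p[0]/5.5+220-.4,p[1]/5.5+130-.4)
zt=.0538-.0118+.007
s=np.array([.58722,-.19422,-1.88668]) # top fit
def inv(s,X): c,n=np.cos(s[2]),np.sin(s[2]); d=np.array(X[:2])-s[:2]; return np.array([c*d[0]+n*d[1],-n*d[0]+c*d[1]])
for p in((252,287),(238,341)): print(inv(s,pt('top0',*T(p),zt)))
# along bar edges
for p in((160,256),(152,312)): print('e',inv(s,pt('top0',*T(p),zt)))
print('label', [inv(s,pt('top0',*T(p),zt)) for p in((137,280),(190,292))])
for z in(.012,): print('ledge',inv(s,pt('top0',*T((178,411)),z)))
w=np.array([.58664,-.19259,-1.88506]);tc=[.6516,-.0005]
print('tcp in reader (wrist/top)',inv(w,tc),inv(s,tc))
E
```

```text
[-0.12447777  0.01221584]
[-0.12303602 -0.01054899]
e [-0.16370889  0.01327143]
e [-0.15958787 -0.00959652]
label [array([-0.16944154,  0.00109247]), array([-0.14759531,  0.00278774])]
ledge [-0.14159794 -0.03902851]
tcp in reader (wrist/top) [-0.20276244  0.00240039] [-0.20413523  0.00101424]
```

Emit:
drive_tool --commands '[{"dx": -0.15, "dy": 0, "turn": 0, "dz": 1.5, "gripper": 1}, {"dx": -0.15, "dy": 0, "turn": 0, "dz": 2.6, "gripper": 1}, {"dx": -0.15, "dy": 0, "turn": 0, "dz": 2.7, "gripper": 1}, {"dx": -0.15, "dy": 0, "turn": 0, "dz": 2.7, "gripper": 1}, {"dx": -0.15, "dy": 0, "turn": 0, "dz": 2.7, "gripper": 1}, {"dx": -0.15, "dy": 0, "turn": 0, "dz": 2.7, "gripper": 1}]'

```text
time_s: 7.5
eef_pos: [0.6486, 0.0002, 0.0244]
eef_rot: [-0.0, 0.988, -0.157, 0.0]
wrist_force: [0.2, 0.0, -0.3]
opening: 0.264
```

Emit:
drive_tool --commands '[{"dx": 0.1, "dy": 1, "turn": 0, "dz": -0.05, "gripper": 1}, {"dx": 0.1, "dy": 2, "turn": 0, "dz": -0.05, "gripper": 1}, {"dx": 0.1, "dy": 3, "turn": 0, "dz": -0.05, "gripper": 1}, {"dx": 0.1, "dy": 3.5, "turn": 0, "dz": -0.05, "gripper": 1}, {"dx": 0.1, "dy": 3.5, "turn": 0, "dz": -0.05, "gripper": 1}, {"dx": 0.1, "dy": 3.5, "turn": 0, "dz": -0.05, "gripper": 1}, {"dx": 0.1, "dy": 3.5, "turn": 0, "dz": -0.05, "gripper": 1}]'

```text
time_s: 8.38
eef_pos: [0.6387, -0.033, 0.0248]
eef_rot: [-0.0, 0.988, -0.156, 0.0]
wrist_force: [-0.6, -0.0, -0.6]
opening: 0.262
```

```bash
python3 - <<'E'
from h import *
snap('scene','s7');snap('top','t7')
crop('s7',220,220,300,280,9,'c10');crop('t7',240,150,320,210,9,'c11')
E
```

```text
(no output)
```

View pics/c10.png

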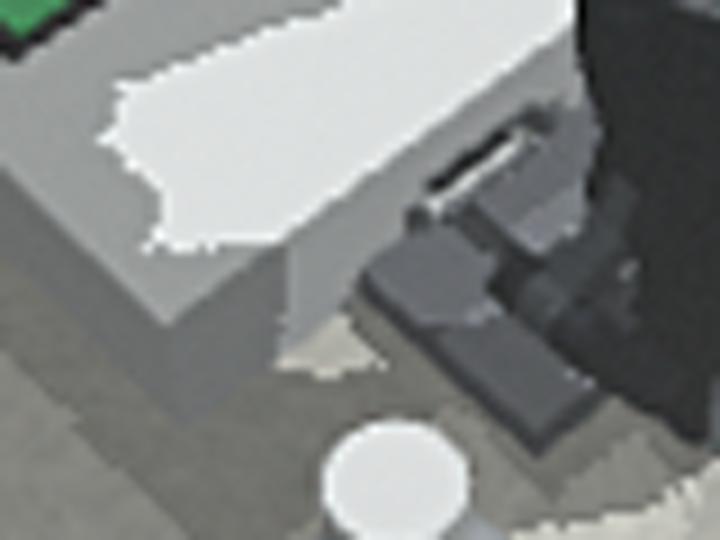

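View pics/c11.png

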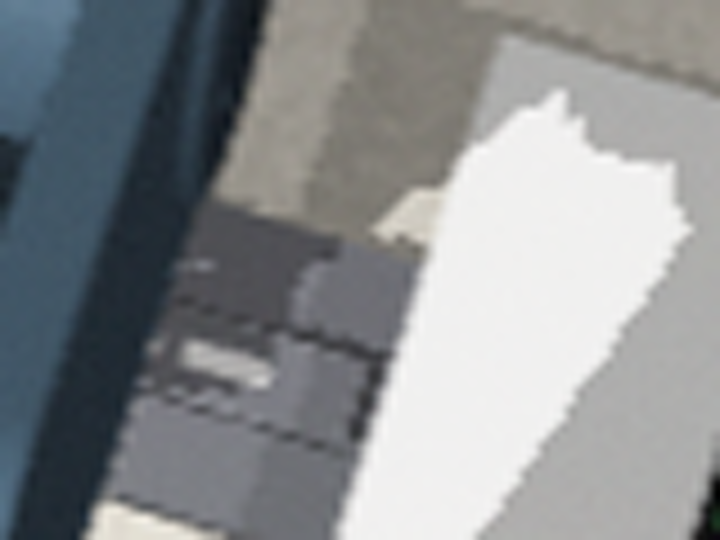

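The top crop shows the bar (centre near (370,394)) centred on the ledge (centre near (381,395)), its nose just short of the mouth. The slot opening is visible in the scene crop at (490,160). I advance slowly and watch the force.

Emit:
drive_tool --commands '[{"dx": 0, "dy": 0.3, "turn": 0, "dz": 0, "gripper": 1}, {"dx": 0, "dy": 0.6, "turn": 0, "dz": 0, "gripper": 1}, {"dx": 0, "dy": 0.9, "turn": 0, "dz": 0, "gripper": 1}, {"dx": 0, "dy": 1.2, "turn": 0, "dz": 0, "gripper": 1}, {"dx": 0, "dy": 1.2, "turn": 0, "dz": 0, "gripper": 1}]'

```text
time_s: 9.1
eef_pos: [0.6349, -0.045, 0.0248]
eef_rot: [0.0, 0.988, -0.157, 0.0]
wrist_force: [0.2, 0.6, -0.2]
opening: 0.264
```

Emit:
drive_tool --commands '[{"dx": 0, "dy": 0.2, "turn": 0, "dz": 0, "gripper": 1}, {"dx": 0, "dy": 0.4, "turn": 0, "dz": 0, "gripper": 1}, {"dx": 0, "dy": 0.6, "turn": 0, "dz": 0, "gripper": 1}, {"dx": 0, "dy": 0.8, "turn": 0, "dz": 0, "gripper": 1}, {"dx": 0, "dy": 0.8, "turn": 0, "dz": 0, "gripper": 1}]'

```text
time_s: 9.72
eef_pos: [0.6324, -0.0525, 0.0248]
eef_rot: [-0.0, 0.988, -0.157, -0.0]
wrist_force: [-0.7, -0.3, -0.4]
opening: 0.26
```

Emit:
drive_tool --commands '[{"dx": 0, "dy": 0.2, "turn": 0, "dz": 0, "gripper": 1}, {"dx": 0, "dy": 0.4, "turn": 0, "dz": 0, "gripper": 1}, {"dx": 0, "dy": 0.6, "turn": 0, "dz": 0, "gripper": 1}, {"dx": 0, "dy": 0.8, "turn": 0, "dz": 0, "gripper": 1}, {"dx": 0, "dy": 1.0, "turn": 0, "dz": 0, "gripper": 1}, {"dx": 0, "dy": 1.0, "turn": 0, "dz": 0, "gripper": 1}]'

```text
time_s: 10.48
eef_pos: [0.6293, -0.062, 0.0248]
eef_rot: [-0.0, 0.988, -0.157, -0.0]
wrist_force: [0.3, -0.1, -1.0]
opening: 0.265
```

Emit:
drive_tool --commands '[{"dx": 0, "dy": 0.1, "turn": 0, "dz": 0, "gripper": 1}, {"dx": 0, "dy": 0.2, "turn": 0, "dz": 0, "gripper": 1}, {"dx": 0, "dy": 0.3, "turn": 0, "dz": 0, "gripper": 1}, {"dx": 0, "dy": 0.3, "turn": 0, "dz": 0, "gripper": 1}]'

```text
time_s: 10.98
eef_pos: [0.6284, -0.0648, 0.0248]
eef_rot: [0.0, 0.988, -0.157, -0.0]
wrist_force: [0.6, 0.3, -0.9]
opening: 0.262
```

Emit:
drive_tool --commands '[{"dx": 0, "dy": 0.05, "turn": 0, "dz": 0, "gripper": 1}, {"dx": 0, "dy": 0.1, "turn": 0, "dz": 0, "gripper": 1}, {"dx": 0, "dy": 0.15, "turn": 0, "dz": 0, "gripper": 1}]'

```text
time_s: 11.35
eef_pos: [0.6279, -0.0661, 0.0248]
eef_rot: [-0.0, 0.988, -0.157, -0.0]
wrist_force: [-1.0, -0.7, 0.1]
opening: 0.266
```

Emit:
drive_tool --commands '[{"dx": 0, "dy": 0.05, "turn": 0, "dz": 0, "gripper": 1}, {"dx": 0, "dy": 0.1, "turn": 0, "dz": 0, "gripper": 1}, {"dx": 0, "dy": 0.15, "turn": 0, "dz": 0, "gripper": 1}]'

```text
time_s: 11.72
eef_pos: [0.6275, -0.0676, 0.0248]
eef_rot: [0.0, 0.988, -0.157, 0.0]
wrist_force: [-0.8, 0.3, 0.2]
opening: 0.262
```

Emit:
drive_tool --commands '[{"dx": 0, "dy": 0.05, "turn": 0, "dz": 0, "gripper": 1}, {"dx": 0, "dy": 0.1, "turn": 0, "dz": 0, "gripper": 1}, {"dx": 0, "dy": 0.15, "turn": 0, "dz": 0, "gripper": 1}]'

```text
time_s: 12.1
eef_pos: [0.627, -0.069, 0.0248]
eef_rot: [-0.0, 0.988, -0.157, 0.0]
wrist_force: [0.0, -0.6, 0.2]
opening: 0.262
```

Emit:
drive_tool --commands '[{"dx": 0, "dy": 0.05, "turn": 0, "dz": 0, "gripper": 1}, {"dx": 0, "dy": 0.1, "turn": 0, "dz": 0, "gripper": 1}, {"dx": 0, "dy": 0.15, "turn": 0, "dz": 0, "gripper": 1}]'

```text
time_s: 12.48
eef_pos: [0.6265, -0.0704, 0.0248]
eef_rot: [0.0, 0.988, -0.157, -0.0]
wrist_force: [0.6, -0.1, -0.0]
opening: 0.266
```

Emit:
drive_tool --commands '[{"dx": 0, "dy": 0.05, "turn": 0, "dz": 0, "gripper": 1}, {"dx": 0, "dy": 0.1, "turn": 0, "dz": 0, "gripper": 1}, {"dx": 0, "dy": 0.15, "turn": 0, "dz": 0, "gripper": 1}]'

```text
time_s: 12.85
eef_pos: [0.6261, -0.0718, 0.0248]
eef_rot: [-0.0, 0.988, -0.157, 0.0]
wrist_force: [-0.0, 1.2, -0.9]
opening: 0.267
```

Emit:
drive_tool --commands '[{"dx": 0, "dy": 0.05, "turn": 0, "dz": 0, "gripper": 1}, {"dx": 0, "dy": 0.1, "turn": 0, "dz": 0, "gripper": 1}, {"dx": 0, "dy": 0.15, "turn": 0, "dz": 0, "gripper": 1}]'

```text
time_s: 13.22
eef_pos: [0.6256, -0.0733, 0.0248]
eef_rot: [-0.0, 0.988, -0.157, -0.0]
wrist_force: [-0.0, -0.1, -0.7]
opening: 0.264
```

Emit:
drive_tool --commands '[{"dx": 0, "dy": 0.05, "turn": 0, "dz": 0, "gripper": 1}, {"dx": 0, "dy": 0.1, "turn": 0, "dz": 0, "gripper": 1}, {"dx": 0, "dy": 0.15, "turn": 0, "dz": 0, "gripper": 1}]'

```text
time_s: 13.6
eef_pos: [0.6252, -0.0747, 0.0248]
eef_rot: [-0.0, 0.988, -0.157, 0.0]
wrist_force: [-0.2, 0.1, -0.1]
opening: 0.266
```

Emit:
drive_tool --commands '[{"dx": 0, "dy": 0.05, "turn": 0, "dz": 0, "gripper": 1}, {"dx": 0, "dy": 0.1, "turn": 0, "dz": 0, "gripper": 1}, {"dx": 0, "dy": 0.15, "turn": 0, "dz": 0, "gripper": 1}]'

```text
time_s: 13.98
eef_pos: [0.6247, -0.0761, 0.0248]
eef_rot: [0.0, 0.988, -0.157, -0.0]
wrist_force: [-0.3, 0.3, -0.7]
opening: 0.266
```

Emit:
drive_tool --commands '[{"dx": 0, "dy": 0.05, "turn": 0, "dz": 0, "gripper": 1}, {"dx": 0, "dy": 0.1, "turn": 0, "dz": 0, "gripper": 1}, {"dx": 0, "dy": 0.15, "turn": 0, "dz": 0, "gripper": 1}]'

```text
time_s: 14.35
eef_pos: [0.6243, -0.0776, 0.0248]
eef_rot: [-0.0, 0.988, -0.157, 0.0]
wrist_force: [-0.2, 0.2, -1.5]
opening: 0.265
```

Emit:
drive_tool --commands '[{"dx": 0, "dy": 0.05, "turn": 0, "dz": 0, "gripper": 1}, {"dx": 0, "dy": 0.1, "turn": 0, "dz": 0, "gripper": 1}, {"dx": 0, "dy": 0.15, "turn": 0, "dz": 0, "gripper": 1}]'

```text
time_s: 14.72
eef_pos: [0.6238, -0.079, 0.0248]
eef_rot: [-0.0, 0.988, -0.157, -0.0]
wrist_force: [-0.6, -0.1, -0.7]
opening: 0.262
```

Emit:
drive_tool --commands '[{"dx": 0, "dy": 0.05, "turn": 0, "dz": 0, "gripper": 1}, {"dx": 0, "dy": 0.1, "turn": 0, "dz": 0, "gripper": 1}, {"dx": 0, "dy": 0.15, "turn": 0, "dz": 0, "gripper": 1}]'

```text
time_s: 15.1
eef_pos: [0.6233, -0.0804, 0.0248]
eef_rot: [-0.0, 0.988, -0.157, -0.0]
wrist_force: [-1.0, -0.0, -0.5]
opening: 0.263
```

Emit:
drive_tool --commands '[{"dx": 0, "dy": 0.05, "turn": 0, "dz": 0, "gripper": 1}, {"dx": 0, "dy": 0.1, "turn": 0, "dz": 0, "gripper": 1}, {"dx": 0, "dy": 0.15, "turn": 0, "dz": 0, "gripper": 1}]'

```text
time_s: 15.48
eef_pos: [0.6228, -0.0819, 0.0248]
eef_rot: [0.0, 0.988, -0.157, 0.0]
wrist_force: [-0.4, -0.0, -0.5]
opening: 0.262
```

Emit:
drive_tool --commands '[{"dx": 0, "dy": 0.05, "turn": 0, "dz": 0, "gripper": 1}, {"dx": 0, "dy": 0.1, "turn": 0, "dz": 0, "gripper": 1}, {"dx": 0, "dy": 0.15, "turn": 0, "dz": 0, "gripper": 1}]'

```text
time_s: 15.85
eef_pos: [0.6224, -0.0832, 0.0248]
eef_rot: [0.0, 0.988, -0.157, 0.0]
wrist_force: [0.2, -0.0, -0.1]
opening: 0.261
```

Emit:
drive_tool --commands '[{"dx": 0, "dy": 0.05, "turn": 0, "dz": 0, "gripper": 1}, {"dx": 0, "dy": 0.1, "turn": 0, "dz": 0, "gripper": 1}, {"dx": 0, "dy": 0.15, "turn": 0, "dz": 0, "gripper": 1}]'

```text
time_s: 16.23
eef_pos: [0.6219, -0.0847, 0.0248]
eef_rot: [0.0, 0.988, -0.157, 0.0]
wrist_force: [0.6, 0.5, -0.2]
opening: 0.261
```

Emit:
drive_tool --commands '[{"dx": 0, "dy": 0.05, "turn": 0, "dz": 0, "gripper": 1}, {"dx": 0, "dy": 0.1, "turn": 0, "dz": 0, "gripper": 1}, {"dx": 0, "dy": 0.15, "turn": 0, "dz": 0, "gripper": 1}]'

```text
time_s: 16.6
eef_pos: [0.6215, -0.0859, 0.0248]
eef_rot: [-0.0, 0.988, -0.157, 0.0]
wrist_force: [0.4, 1.8, -0.1]
opening: 0.261
```

```bash
python3 - <<'E'
from h import *
snap('scene','s8');snap('wrist','w8')
crop('s8',220,210,320,285,8,'c12')
E
```

```text
(no output)
```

View pics/c12.png

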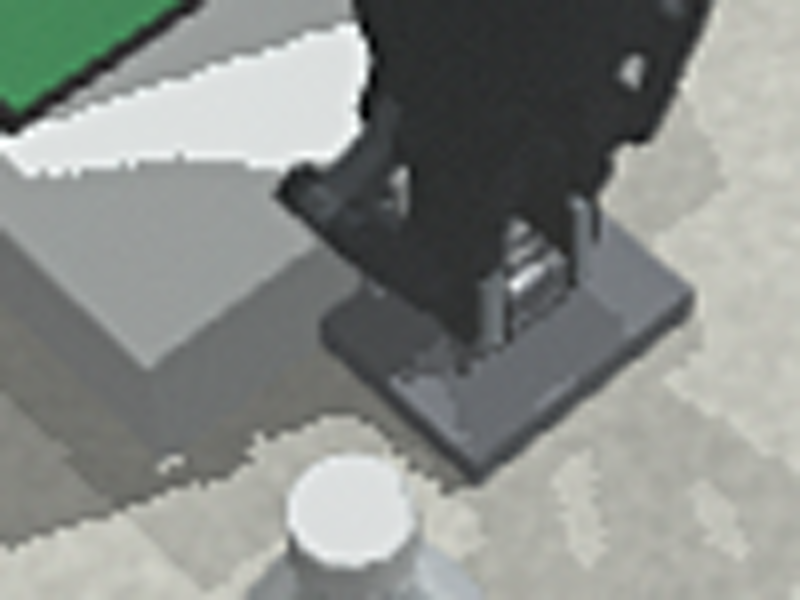

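View pics/w8.png

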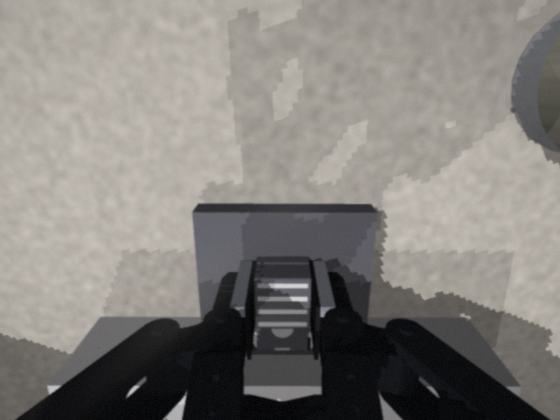

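The grip is unchanged: block at (282,290), with the bar still between the fingers. A first 1.8 N of resistance shows. I continue in half-millimetre steps.

Emit:
drive_tool --commands '[{"dx": 0, "dy": 0.05, "turn": 0, "dz": 0, "gripper": 1}, {"dx": 0, "dy": 0.05, "turn": 0, "dz": 0, "gripper": 1}]'

```text
time_s: 16.95
eef_pos: [0.6215, -0.0859, 0.0249]
eef_rot: [-0.0, 0.988, -0.157, 0.0]
wrist_force: [1.6, 3.6, -0.2]
opening: 0.265
```

Emit:
drive_tool --commands '[{"dx": 0, "dy": 0.05, "turn": 0, "dz": 0, "gripper": 1}, {"dx": 0, "dy": 0.05, "turn": 0, "dz": 0, "gripper": 1}]'

```text
time_s: 17.2
eef_pos: [0.6215, -0.0859, 0.0249]
eef_rot: [-0.001, 0.988, -0.157, 0.0]
wrist_force: [2.0, 7.1, -0.0]
opening: 0.263
```

The position has not moved over the last two pushes while the force rose to about 7.4 N along the slot, so the cartridge is firmly on the stop. I relax the push and open the jaws.

Emit:
drive_tool --commands '[{"dx": 0, "dy": -0.07, "turn": 0, "dz": 0.05, "gripper": 1}, {"dx": 0, "dy": -0.07, "turn": 0, "dz": 0.05, "gripper": 1}, {"dx": 0, "dy": -0.07, "turn": 0, "dz": 0.05, "gripper": 0.5}, {"dx": 0, "dy": -0.07, "turn": 0, "dz": 0.05, "gripper": 0.45}, {"dx": 0, "dy": -0.07, "turn": 0, "dz": 0.05, "gripper": 0.45}, {"dx": 0, "dy": -0.07, "turn": 0, "dz": 0.05, "gripper": 0.45}]'

```text
time_s: 17.95
eef_pos: [0.6213, -0.0866, 0.0243]
eef_rot: [0.0, 0.988, -0.157, -0.0]
wrist_force: [-0.5, -1.2, 0.3]
opening: 0.552
```

```bash
python3 - <<'E'
from h import *
snap('wrist','w9')
E
```

```text
(no output)
```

View pics/w9.png

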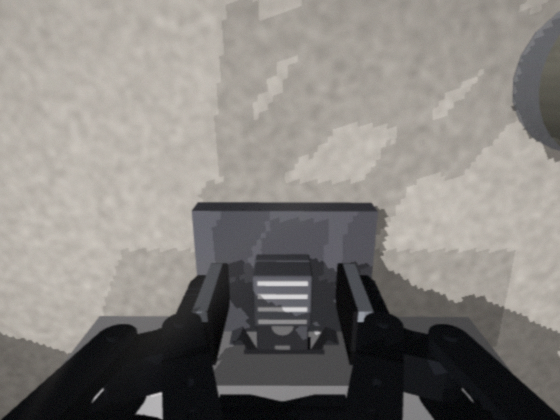

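The jaws are open and clear on both sides of the block (280,295). The cartridge stayed in place. I raise, close the fingers and go above the button.

Emit:
drive_tool --commands '[{"dx": 0, "dy": 0, "turn": 0, "dz": -2, "gripper": 0.45}, {"dx": 0, "dy": 0, "turn": 0, "dz": -5, "gripper": 0.45}, {"dx": 0, "dy": 0, "turn": 0, "dz": -10, "gripper": 0.45}, {"dx": -3, "dy": 3, "turn": 0, "dz": -10, "gripper": 1}, {"dx": -6, "dy": 6.6, "turn": 0, "dz": -10, "gripper": 1}, {"dx": -6, "dy": 6.6, "turn": 0, "dz": -10, "gripper": 1}, {"dx": -6, "dy": 6.6, "turn": 0, "dz": -10, "gripper": 1}, {"dx": -6, "dy": 6.6, "turn": 0, "dz": -7, "gripper": 1}, {"dx": -6, "dy": 6.6, "turn": 0, "dz": -7, "gripper": 1}, {"dx": -6, "dy": 6.6, "turn": 0, "dz": -7, "gripper": 1}]'

```text
time_s: 19.25
eef_pos: [0.5447, -0.1303, 0.095]
eef_rot: [0.0, 0.988, -0.156, 0.0]
wrist_force: [-0.1, 1.1, 0.1]
opening: 0.002
```

```bash
python3 - <<'E'
from h import *
snap('scene','s10');snap('top','t10');snap('wrist','w10')
crop('s10',200,140,340,260,5.5,'c13');crop('t10',230,140,370,250,5.5,'c14')
E
```

```text
(no output)
```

View pics/c13.png

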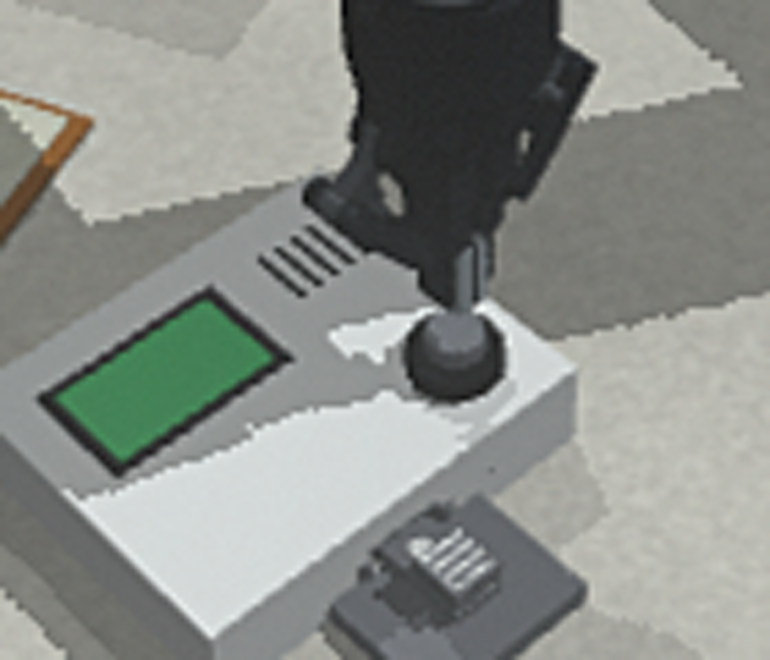

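View pics/w10.png

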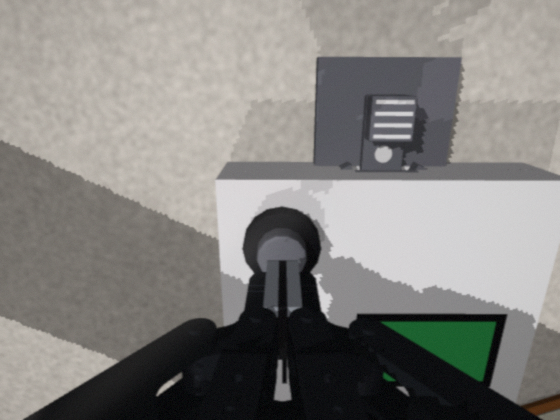

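The cartridge sits straight in the slot with its block on the ledge. The shut fingers are over the button, which is centred in column 282 of the wrist view. I descend gently.

Emit:
drive_tool --commands '[{"dx": 0, "dy": 0, "turn": 0, "dz": 1, "gripper": 1}, {"dx": 0, "dy": 0, "turn": 0, "dz": 1.8, "gripper": 1}, {"dx": 0, "dy": 0, "turn": 0, "dz": 2.2, "gripper": 1}, {"dx": 0, "dy": 0, "turn": 0, "dz": 2.4, "gripper": 1}, {"dx": 0, "dy": 0, "turn": 0, "dz": 2.4, "gripper": 1}]'

```text
time_s: 20.02
eef_pos: [0.5436, -0.1304, 0.0703]
eef_rot: [-0.0, 0.988, -0.157, -0.0]
wrist_force: [-3.0, 0.4, 4.6]
opening: -0.002
```

Emit:
drive_tool --commands '[{"dx": 0, "dy": 0, "turn": 0, "dz": 0.1, "gripper": 1}, {"dx": 0, "dy": 0, "turn": 0, "dz": 0.2, "gripper": 1}, {"dx": 0, "dy": 0, "turn": 0, "dz": 0.2, "gripper": 1}]'

```text
time_s: 20.4
eef_pos: [0.5438, -0.1305, 0.069]
eef_rot: [0.0, 0.988, -0.157, -0.0]
wrist_force: [-5.1, 1.6, 9.1]
opening: 0.002
```

The force is 9 N, with a sideways part that the spring alone does not explain. I look.

```bash
python3 - <<'E'
from h import *
snap('scene','s11');snap('wrist','w11')
crop('s11',260,180,310,220,14,'c15');crop('w11',220,190,340,290,6,'c16')
print(ctrl.get_obs()['wrist_force'],ctrl.get_obs()['torque'],ctrl.get_obs()['eef_pos'])
E
```

```text
[-5.01021703  1.04949359 10.3078162 ] [0.3490892  0.86654427 0.04297763] [ 0.54381388 -0.13052937  0.06899202]
```

View pics/c15.png

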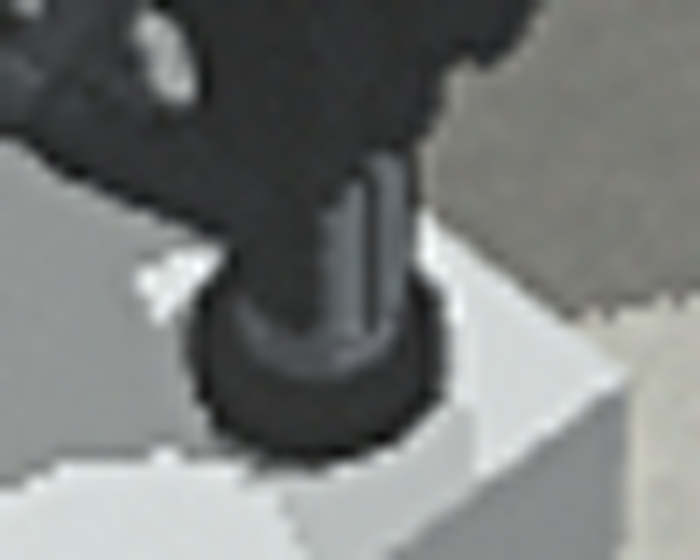

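View pics/c16.png

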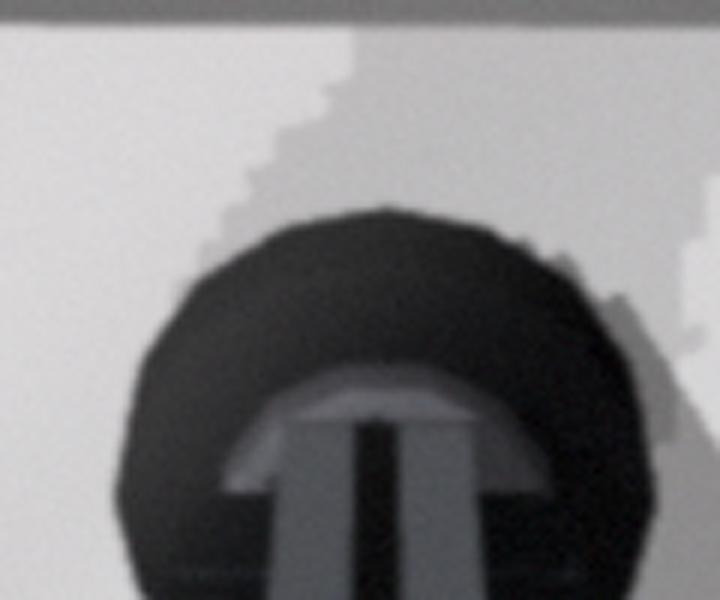

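The fingers bear on the button (wrist-crop column 380) inside its rim, and the side load looks like friction. I press a little more to see whether the travel has bottomed.

Emit:
drive_tool --commands '[{"dx": 0, "dy": 0, "turn": 0, "dz": 0.1, "gripper": 1}, {"dx": 0, "dy": 0, "turn": 0, "dz": 0.1, "gripper": 1}, {"dx": 0, "dy": 0, "turn": 0, "dz": 0.1, "gripper": 1}]'

```text
time_s: 20.88
eef_pos: [0.5439, -0.1305, 0.0689]
eef_rot: [0.0, 0.988, -0.157, -0.0]
wrist_force: [-7.0, 2.6, 16.4]
opening: -0.002
```

The height is unchanged at 16 N, so it has bottomed on something. I compare the button's height with the earlier picture at the same zoom, to be sure the button itself went down.

```bash
python3 - <<'E'
from h import *
snap('scene','s12')
def g(t): return cv2.resize(np.load(f'pics/{t}.npz')['im'][190:220,265:300,::-1],None,fx=11,fy=11,interpolation=cv2.INTER_CUBIC)
cv2.imwrite('pics/c17.png',np.hstack([g('s10'),g('s12')]))
E
```

```text
(no output)
```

View pics/c17.png

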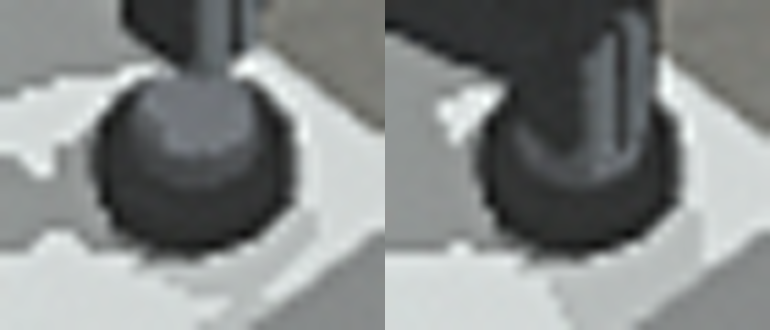

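The button's visible side shrank from about 35 to about 15 crop pixels, which matches the roughly 6 mm travel, so it is fully down. I lift off.

Emit:
drive_tool --commands '[{"dx": 0, "dy": 0, "turn": 0, "dz": -1, "gripper": 1}, {"dx": 0, "dy": 0, "turn": 0, "dz": -3, "gripper": 1}, {"dx": 0, "dy": 0, "turn": 0, "dz": -8, "gripper": 1}, {"dx": 0, "dy": 0, "turn": 0, "dz": -14, "gripper": 1}, {"dx": 0, "dy": 3, "turn": 0, "dz": -18, "gripper": 1}, {"dx": 0, "dy": 6, "turn": 0, "dz": -18, "gripper": 1}, {"dx": 0, "dy": 6, "turn": 0, "dz": -18, "gripper": 1}, {"dx": 0, "dy": 6, "turn": 0, "dz": -18, "gripper": 1}]'

```text
time_s: 21.92
eef_pos: [0.5252, -0.1872, 0.2467]
eef_rot: [-0.0, 0.988, -0.157, -0.0]
wrist_force: [-0.6, 0.2, -0.5]
opening: -0.002
```

```bash
python3 - <<'E'
from h import *
snap('scene','s13');snap('wrist','w13')
g=lambda t,a: cv2.resize(np.load(f'pics/{t}.npz')['im'][a[0]:a[1],a[2]:a[3],::-1],None,fx=8,fy=8,interpolation=cv2.INTER_CUBIC)
cv2.imwrite('pics/c18.png',np.hstack([g('s13',(185,255,255,320))]))
E
```

```text
(no output)
```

View pics/c18.png

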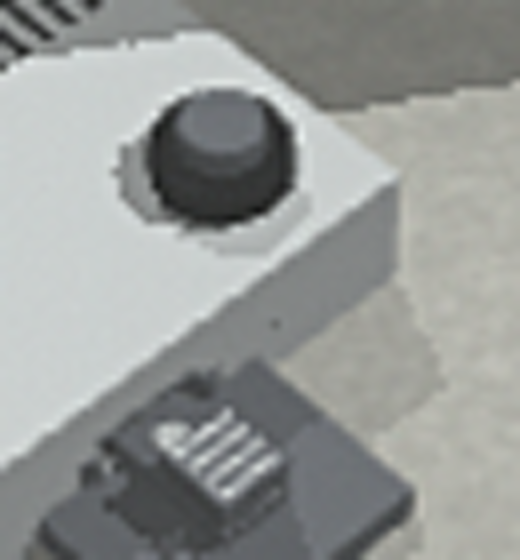

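View pics/w13.png

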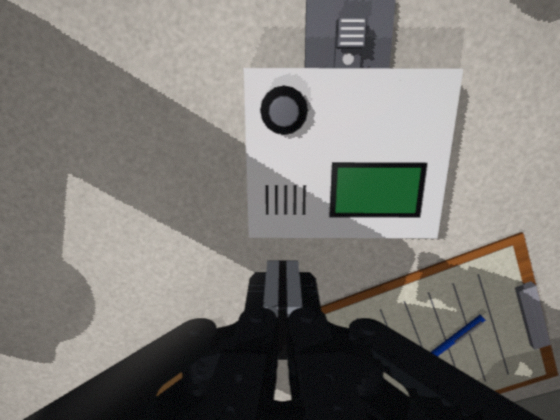

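View pics/s13.png

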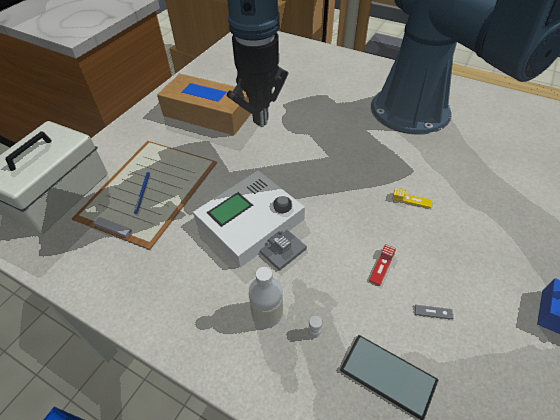

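The button is back up, the cartridge is straight in the slot with its grip block on the ledge at scene (282,242), and everything else is where it started. Between the release pictures the block shifted only by the tool's own 0.7 mm forward move, so the cartridge stayed home.

```bash
python3 - <<'E'
from h import *
print(ctrl.hand_in())
E
```

```text
the job is handed in; nothing more can be done
None
```

I slid the grey grip-block cartridge into the slot until it stopped. The last two pushes raised the force from about 4 to 7.4 N with no further movement. I then let go, pressed the start button with the closed fingers and moved clear. The job was handed in at about 22 s, and no verdict was reported.

**Checks that passed:**
- **Cartridge:** the last pictures show it straight in the slot with its grip block on the ledge.
- **Button:** it reached its end stop, with no further travel from 9 to 16 N, and pictures before and during the press show it going down. It is back up.
- **Other things:** the bottle, vial, phone, pen and flat cassette look unmoved in the last pictures.

**Checks that were weak or disagreed:**
- **Seating after letting go:** I judged it only from the pictures, good to about 1 mm. I did not measure the nose against the hidden stop.
- **Reader position:** the top and wrist cameras differed by about 1.5 mm. I took a middle value and felt no contact on entry.
- **Held cartridge:** two estimates of how far its nose stood ahead of the tool differed by about 6 mm (79 and 85 mm), so I found the stop by force alone.
- **Side force:** about 7 N sideways showed on the wrist during the button press, which I put down to friction.

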